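# Load the reagent bottles by colour

### The arm

A 6-joint arm with a two-finger parallel gripper is mounted at the origin on the work surface. World frame = base frame: x ahead of the robot, y to its left, z up, the work surface at z = 0. Lengths are in m, angles in degrees, forces in N, time in s.
With the tool pointing down it reaches from about 0.35 to 0.975 m from the base axis. Payload 4.9 kg.
Tool frame: the origin (TCP) lies midway between the tips of the shut fingers; the grasp point (between the pads) lies 19 mm behind it; z points along the fingers, y is the direction in which the jaws open and shut (so a half turn about z gives the same grasp; the last joint's range is limited). The gripper opens to 85 mm and grips with 20 to 120 N. Pads are 22 mm wide; open, the fingers measure 114 mm over their backs; the gripper's body (76 mm by 85 mm) begins 54 mm behind the grasp point. The pads swing forward as they close: fully open they stand 13 mm farther back than shut.
Start: joints at [-82.219, 3.019, 92.412, -0, 84.569, -6.818], TCP at [0.158, -0.605, 0.231] pointing down, gripper open.
Joint ranges: [-172.51, 172.51], [-57.92, 126.97], [3.15, 148.05], [-58.71, 238.71], [5.1, 150.11], [-179.66, 179.66]. Speed limits (degrees/s): [147.25, 147.25, 180, 180, 180, 180].

### API

Orientations are given as a 3x3 rotation matrix whose columns are the frame's x, y, z axes.
In Python, from workcell import get_state, read_camera, calibration, job_done, spot_in, outline_of gives the robot as it stands.
- The arm moves only by the shell command python3 -m jog 'ROWS' [OPENING] [FORCE]. ROWS is JSON, a list of rows, each an object of numbers: "tx", "ty", "tz": the shift along the tool's x, y, z in cm; "wx", "wy", "wz": the turn, a rotation vector about the tool's x, y, z in degrees. In form: [{"tx": .., "ty": .., "tz": .., "wx": .., "wy": .., "wz": ..}, ...]. A call has 1 to 20 rows; each row is the pose to reach, as a shift and turn from the pose commanded when the call began, along the tool's axes at that moment; what a row does not reach only later rows make up. A row lasts 1/12 s, in which the tool goes at most 41.7 mm and 7.16 degrees, less where a joint would pass 70% of its speed; a pose out of reach is approached as far as the arm can. A call with a gripper value outside its range is refused whole. OPENING is the closure in counts, from 0 (fully open) to 255 (shut), set as the call begins (- or left out, the last holds). The fingers move at their own pace and stop on an object; FORCE is the grip in N (left out, the last holds). Time passes only in rows, so rows that repeat a pose let the fingers close. It gives the time, the measured TCP pose, the force and the opening at its end, in the units of the state.
- get_state(): the state, without advancing time (a new reading comes with each control period).
- read_camera(name): name is "scene" or "side" or "wrist"; returns (picture, depth): 400x640x3 uint8, red, green, blue; 400x640 float32, m along the optical axis (not along the pixel's ray), 0 where there is no reading.
- calibration(name): a dict with "intrinsics" (3x3 intrinsics, pixels), "k1" (the pictures are not rectified: a ray, as slopes to the right and down, at radius r is drawn at 1 + k1 r^2 times it, then the intrinsics apply), "R" (3x3) and "t" (3): a world point X has camera coordinates R X + t. Camera axes: x right, y down, z forward; pixel columns grow to the right and rows downward; lengths in m; the calibration is good to about 2 mm. A picture is of the moment at which its call begins: read the wrist's pose just before it. calibration takes no time and is no camera call; for the wrist camera it gives the pose at the moment of the call.
- job_done(): hands the job in, once; it reports no verdict.
Trained networks look in the newest picture that a camera, given by its name, has taken for a name from the list of things; names that differ only in an ending like _2 or _b are one class to them, and where a whole thing is asked for, a point or a joint stands for the part that bears it (a point fixed in the world has none). Each returns a list of dicts, best first, with "p" (0 to 1); they miss things now and then, are a little off and sometimes report something else, mostly with a low value. They report only what shows in the picture. A call takes as long as a camera call.
- spot_in(camera, query): "xy" ([column, row] in pixels, amid what is visible of it).
- outline_of(camera, query): "pixels" (400x640 bool, what is visible of it) and "xy" ([column, row] in pixels, amid what is visible of it).
The state is a dict: "time_s": time; "q": joint angles; "joint_velocities": joint speeds; "joint_efforts": joint torques, N m; "position": TCP position; "ee_rot": TCP orientation; "wrist_force": force on the tool from outside, world axes, zero at the start; "torque": the same for the moment, N m; "grip_width": finger opening in m.
Only numpy, scipy, OpenCV 4.12 (cv2) and the standard library are available. Lean on these libraries where they do the work, as an engineer would, in place of code of your own. Each camera call takes 0.05 s, during which the arm holds its last target. There are 200 camera calls.

### The job

Load the reagent tray for the next extraction run: stand each of the four small white bottles upright, down on the floor of the round tray cup that has the colour of its cap, without tipping any bottle over on the way. Leave the two squat jars alone, although their lids share some of the colours.

Things in the scene. Friction and masses are not known exactly. Their poses are not given: they have to be found in the camera images.
- bottle_red: small white round plastic reagent bottle with a red screw cap, 78 mm tall overall, loose, standing upright on the bench, 55 to 115 g. Body 38 mm in diameter up to 54 mm above its underside (straight sides, grip here), then a short shoulder, and the red cap, 33 mm in diameter, from 60 to 78 mm. Origin: centre of the underside; z up along its axis
- bottle_yellow: small white round plastic reagent bottle with a yellow screw cap, 78 mm tall overall, loose, standing upright on the bench, 55 to 115 g. Body 38 mm in diameter up to 54 mm above its underside (straight sides, grip here), then a short shoulder, and the yellow cap, 33 mm in diameter, from 60 to 78 mm. Origin: centre of the underside; z up along its axis
- bottle_green: small white round plastic reagent bottle with a green screw cap, 78 mm tall overall, loose, standing upright on the bench, 55 to 115 g. Body 38 mm in diameter up to 54 mm above its underside (straight sides, grip here), then a short shoulder, and the green cap, 33 mm in diameter, from 60 to 78 mm. Origin: centre of the underside; z up along its axis
- bottle_blue: small white round plastic reagent bottle with a blue screw cap, 78 mm tall overall, loose, standing upright on the bench, 55 to 115 g. Body 38 mm in diameter up to 54 mm above its underside (straight sides, grip here), then a short shoulder, and the blue cap, 33 mm in diameter, from 60 to 78 mm. Origin: centre of the underside; z up along its axis
- cup_red: shallow round red cup, open on top, fixed on a square aluminium tray (270 mm, 6 mm thick) on the bench. Outer diameter 68 mm, inner 58 mm, height 14 mm, floor 4 mm thick: a bottle in it stands 4 mm above the origin. Origin: centre of the cup's underside, on the tray's top; z up. The cups form a 125 mm square turned with the tray; which colour is in which corner varies
- cup_yellow: shallow round yellow cup, open on top, fixed on a square aluminium tray (270 mm, 6 mm thick) on the bench. Outer diameter 68 mm, inner 58 mm, height 14 mm, floor 4 mm thick: a bottle in it stands 4 mm above the origin. Origin: centre of the cup's underside, on the tray's top; z up. The cups form a 125 mm square turned with the tray; which colour is in which corner varies
- cup_green: shallow round green cup, open on top, fixed on a square aluminium tray (270 mm, 6 mm thick) on the bench. Outer diameter 68 mm, inner 58 mm, height 14 mm, floor 4 mm thick: a bottle in it stands 4 mm above the origin. Origin: centre of the cup's underside, on the tray's top; z up. The cups form a 125 mm square turned with the tray; which colour is in which corner varies
- cup_blue: shallow round blue cup, open on top, fixed on a square aluminium tray (270 mm, 6 mm thick) on the bench. Outer diameter 68 mm, inner 58 mm, height 14 mm, floor 4 mm thick: a bottle in it stands 4 mm above the origin. Origin: centre of the cup's underside, on the tray's top; z up. The cups form a 125 mm square turned with the tray; which colour is in which corner varies
- jar_red: squat white jar with a red lid, 56 mm in diameter and 46 mm tall, loose, standing on the bench among the bottles; not part of the job, to be left where it is. Origin: centre of the underside; z up
- jar_blue: squat white jar with a blue lid, 56 mm in diameter and 46 mm tall, loose, standing on the bench among the bottles; not part of the job, to be left where it is. Origin: centre of the underside; z up

How it is judged (in metres and radians):
At the end, for the whole second after the job is handed in: Each bottle stands upright (within 0.1 rad) and at rest on the floor of the cup of its cap's colour: its underside 1 to 7 mm above the cup's underside and its axis within 14 mm of the cup's centre. Both squat jars are within 30 mm of where they stood at the start (horizontal distance between bottle_red and cup_red below 0.014 m and z of bottle_red in the frame of cup_red between 0.001 and 0.007 m and angle between each of bottle_red, bottle_yellow, bottle_green, bottle_blue's own z axis and vertical below 0.1 rad and linear speed of each of bottle_red, bottle_yellow, bottle_green, bottle_blue below 0.02 m/s and horizontal distance between bottle_yellow and cup_yellow below 0.014 m and z of bottle_yellow in the frame of cup_yellow between 0.001 and 0.007 m and horizontal distance between bottle_green and cup_green below 0.014 m and z of bottle_green in the frame of cup_green between 0.001 and 0.007 m and horizontal distance between bottle_blue and cup_blue below 0.014 m and z of bottle_blue in the frame of cup_blue between 0.001 and 0.007 m and distance of each of jar_red, jar_blue from where it was at the start of the episode below 0.03 m); the robot touches nothing.
It fails at once if a bottle was tipped by more than 0.6 rad (angle between any of bottle_red, bottle_yellow, bottle_green, bottle_blue's own z axis and vertical above 0.6 rad).
It fails at once if a squat jar was moved by more than 30 mm or tipped over (distance of any of jar_red, jar_blue from where it was at the start of the episode above 0.03 m or angle between any of jar_red, jar_blue's own z axis and vertical above 0.6 rad).
It also fails if it takes over 104 s, if anything falls off the work surface, if the arm or the gripper's body presses on something with over 40 N, if the wrist force passes 120 N, or if a joint passes its speed limit or range.

## Working session

There is one attempt and no reset: what is moved stays moved. The work goes in short steps, Python scripts to look and compute and a shell command to move; the robot and the scene stay as the last step left them, time stands still between calls to the robot, and variables do not carry over. Pictures are saved under pics/ and viewed, about 12 in all and at most 16, crops included, and the job is handed in when it is done.

```bash
mkdir -p pics; cat > h.py <<'E'
import numpy as np, cv2
from workcell import *
def world(cam,px,d,c=None):
    c=c or calibration(cam); K=np.array(c["intrinsics"],float); k=c["k1"]
    px=np.atleast_2d(px).astype(float)
    n=cv2.undistortPoints(px.reshape(-1,1,2),K,np.array([k,0,0,0,0.])).reshape(-1,2)
    P=np.c_[n,np.ones(len(n))]*np.asarray(d).reshape(-1,1)
    return (P-np.array(c["t"]))@np.array(c["R"])
E
python3 - <<'E'
from h import *
import json
s=get_state(); print(s["position"],np.round(s["ee_rot"],3).tolist(),s["time_s"],s["grip_width"])
names=[a+"_"+b for a in("bottle","cup") for b in("red","yellow","green","blue")]+["jar_red","jar_blue"]
for cam in("scene","side"):
    im,d=read_camera(cam); cv2.imwrite(f"pics/{cam}0.png",im[:,:,::-1]); c=calibration(cam)
    print(cam,np.round(-np.array(c["R"]).T@np.array(c["t"]),3))
    for n in names:
        for r in outline_of(cam,n)[:2]:
            m=r["pixels"]&(d>0)
            v,u=np.nonzero(m)
            if len(u)<10: continue
            W=world(cam,np.c_[u,v],d[m],c)
            top=W[:,2].max(); T=W[W[:,2]>np.percentile(W[:,2],97)-.006]
            print(n,round(r["p"],2),np.round(r["xy"]),len(u),"med",np.round(np.median(W,0),3),"zmax",round(np.percentile(W[:,2],97),3),"topmid",np.round((T.max(0)+T.min(0))[:2]/2,3),np.round(np.ptp(T,0)[:2],3))
E
```

```text
[ 0.15744504 -0.60420032  0.23006925] [[0.968, 0.252, -0.0], [0.252, -0.968, 0.002], [0.0, -0.002, -1.0]] 0.0 0.0854083000623523
scene [ 0.971 -0.318  0.728]
bottle_red 0.69 [276. 202.] 446 med [ 0.479 -0.076  0.054] zmax 0.079 topmid [ 0.466 -0.071] [0.033 0.031]
bottle_yellow 0.97 [208. 304.] 618 med [ 0.622 -0.31   0.058] zmax 0.079 topmid [ 0.611 -0.31 ] [0.032 0.032]
bottle_green 0.64 [230. 217.] 494 med [ 0.456 -0.177  0.054] zmax 0.079 topmid [ 0.444 -0.175] [0.032 0.031]
bottle_blue 0.79 [175. 250.] 580 med [ 0.471 -0.317  0.055] zmax 0.079 topmid [ 0.459 -0.317] [0.034 0.032]
cup_red 0.59 [342. 184.] 454 med [0.491 0.113 0.011] zmax 0.02 topmid [0.491 0.111] [0.067 0.066]
cup_yellow 0.59 [371. 156.] 408 med [0.467 0.236 0.012] zmax 0.022 topmid [0.468 0.235] [0.067 0.068]
cup_yellow 0.55 [231. 218.] 484 med [ 0.456 -0.177  0.054] zmax 0.079 topmid [ 0.444 -0.175] [0.032 0.031]
cup_green 0.73 [377. 207.] 607 med [0.613 0.134 0.01 ] zmax 0.021 topmid [0.613 0.133] [0.068 0.067]
cup_blue 0.63 [408. 177.] 499 med [0.59  0.257 0.012] zmax 0.022 topmid [0.591 0.255] [0.068 0.069]

[... 774 characters left out ...]
.67 [304. 305.] 732 med [0.469 0.237 0.011] zmax 0.022 topmid [0.467 0.238] [0.065 0.067]
cup_green 0.71 [264. 248.] 587 med [0.613 0.134 0.011] zmax 0.021 topmid [0.612 0.137] [0.065 0.068]
cup_green 0.46 [312. 253.] 652 med [0.49  0.113 0.011] zmax 0.021 topmid [0.489 0.115] [0.066 0.069]
cup_blue 0.98 [251. 295.] 688 med [0.591 0.257 0.011] zmax 0.021 topmid [0.59  0.259] [0.066 0.066]
jar_red 0.95 [312. 148.] 467 med [ 0.611 -0.187  0.043] zmax 0.049 topmid [ 0.615 -0.199] [0.054 0.06 ]
jar_blue 0.77 [301. 181.] 538 med [ 0.589 -0.065  0.043] zmax 0.049 topmid [ 0.594 -0.075] [0.055 0.059]
jar_blue 0.66 [250. 294.] 707 med [0.592 0.259 0.011] zmax 0.021 topmid [0.591 0.26 ] [0.067 0.065]
```

View pics/scene0.png

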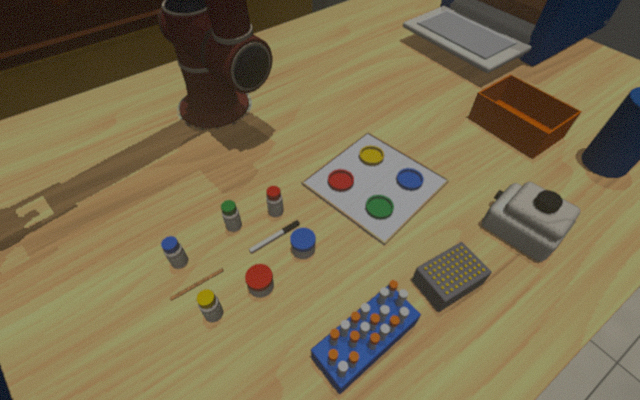

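View pics/side0.png

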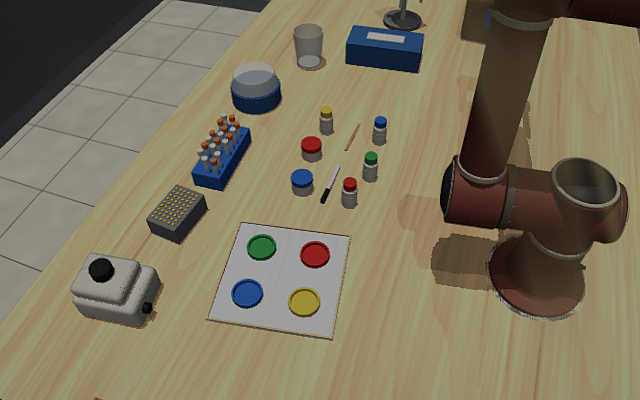

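The networks agree with the pictures. In scene the bottle caps are at red (275,192), green (230,207), blue (172,243) and yellow (207,298), with the cups at (341,181), (371,156), (379,207) and (409,179). The cup spacing measures about 125 mm, and the cap and jar tops come out at 78 and 47 mm, as they should.

```bash
cat > t.py <<'E'
import sys; from h import *
T=dict(br=(.466,-.071),by=(.6105,-.3085),bg=(.4435,-.1735),bb=(.4575,-.3155),cr=(.490,.113),cy=(.4675,.2365),cg=(.6125,.135),cb=(.5905,.257))
s=get_state(); R=np.array(s["ee_rot"]); p=np.array(s["position"])
print(round(s["time_s"],2),np.round(p,4),"w",round(s["grip_width"],4),"F",np.round(s["wrist_force"],1))
for a in sys.argv[1:]:
    n,z=a.split(","); print(n,z,"cm tool:",np.round(100*R.T@(np.r_[T[n],float(z)]-p),2))
E
python3 t.py bb,.13 bb,.015; python3 -m jog '[{"tx":0}]' 0 40; python3 t.py bb,.13
```

```text
1.1 [ 0.1575 -0.6048  0.2313] w 0.0856 F [-0.4 -0.4 -0.7]
bb .13 cm tool: [ 36.32 -20.43  10.13]
bb .015 cm tool: [ 36.32 -20.43  21.63]
1.1 [ 0.1575 -0.6048  0.2313] w 0.0856 F [-0.4 -0.4 -0.7]
bb .13 cm tool: [ 36.32 -20.43  10.13]$[0]: bad value
```

```bash
python3 -m jog '[{"tx":4,"ty":-2,"tz":0,"wx":0,"wy":0,"wz":0},{"tx":36.3,"ty":-20.4,"tz":8,"wx":0,"wy":0,"wz":0},{"tx":36.3,"ty":-20.4,"tz":8,"wx":0,"wy":0,"wz":0},{"tx":36.3,"ty":-20.4,"tz":8,"wx":0,"wy":0,"wz":0},{"tx":36.3,"ty":-20.4,"tz":8,"wx":0,"wy":0,"wz":0},{"tx":36.3,"ty":-20.4,"tz":8,"wx":0,"wy":0,"wz":0},{"tx":36.3,"ty":-20.4,"tz":8,"wx":0,"wy":0,"wz":0},{"tx":36.3,"ty":-20.4,"tz":8,"wx":0,"wy":0,"wz":0},{"tx":36.3,"ty":-20.4,"tz":8,"wx":0,"wy":0,"wz":0},{"tx":36.3,"ty":-20.4,"tz":8,"wx":0,"wy":0,"wz":0},{"tx":36.3,"ty":-20.4,"tz":8,"wx":0,"wy":0,"wz":0},{"tx":36.3,"ty":-20.4,"tz":8,"wx":0,"wy":0,"wz":0},{"tx":36.3,"ty":-20.4,"tz":8,"wx":0,"wy":0,"wz":0},{"tx":36.3,"ty":-20.4,"tz":8,"wx":0,"wy":0,"wz":0},{"tx":36.3,"ty":-20.4,"tz":8,"wx":0,"wy":0,"wz":0}]' 0 40; python3 t.py bb,.015
```

```text
time_s: 2.35
position: [0.4567, -0.3174, 0.152]
ee_rot: [[0.968, 0.25, 0.001], [0.25, -0.968, -0.001], [0.0, 0.001, -1.0]]
wrist_force: [0.7, 0.2, -0.4]
grip_width: 0.0852
2.35 [ 0.4567 -0.3174  0.152 ] w 0.0852 F [ 0.7  0.2 -0.4]
bb .015 cm tool: [ 0.12 -0.18 13.7 ]
```

```bash
python3 - <<'E'
from h import *
im,d=read_camera("wrist"); cv2.imwrite("pics/w1.png",im[:,:,::-1]); c=calibration("wrist")
for n in["bottle_blue"]:
    for r in outline_of("wrist",n)[:2]:
        m=r["pixels"]&(d>0); v,u=np.nonzero(m); W=world("wrist",np.c_[u,v],d[m],c); T=W[W[:,2]>.07]
        print(n,r["p"],r["xy"],len(T),np.round((T.max(0)+T.min(0))/2,4) if len(T) else W[:,2].max(),np.round(np.ptp(T,0),3) if len(T) else"")
E
python3 -m jog '[{"tx":0.1,"ty":-0.2,"tz":3},{"tx":0.1,"ty":-0.2,"tz":6},{"tx":0.1,"ty":-0.2,"tz":9},{"tx":0.1,"ty":-0.2,"tz":11},{"tx":0.1,"ty":-0.2,"tz":12.5},{"tx":0.1,"ty":-0.2,"tz":13.5},{"tx":0.1,"ty":-0.2,"tz":13.7},{"tx":0.1,"ty":-0.2,"tz":13.7}]' 0 40; python3 t.py bb,.015
```

```text
bottle_blue 0.97 [322.1, 196.1] 1941 [ 0.4578 -0.3156  0.0748] [0.033 0.032 0.009]
2.45 [ 0.4567 -0.3172  0.1518] w 0.0853 F [-1.   0.3 -0.4]
bb .015 cm tool: [ 0.11 -0.16 13.68]$[0]: bad value
```

View pics/w1.png

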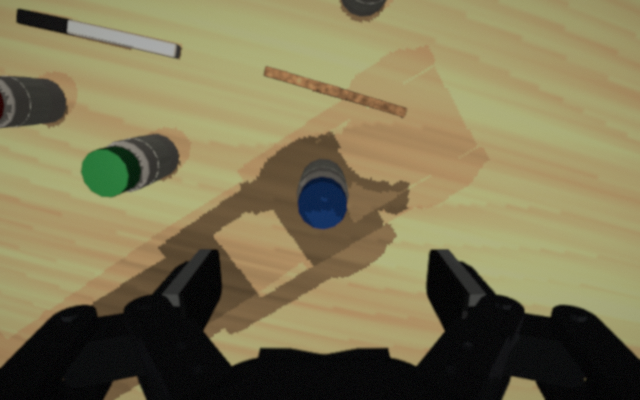

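The wrist view shows the blue cap at (322,203), centred between the fingers, and it measures within 1 mm of the estimate. Going down now.

```bash
python3 -m jog '[{"tx":0.1,"ty":-0.2,"tz":3,"wx":0,"wy":0,"wz":0},{"tx":0.1,"ty":-0.2,"tz":6,"wx":0,"wy":0,"wz":0},{"tx":0.1,"ty":-0.2,"tz":9,"wx":0,"wy":0,"wz":0},{"tx":0.1,"ty":-0.2,"tz":11,"wx":0,"wy":0,"wz":0},{"tx":0.1,"ty":-0.2,"tz":12.5,"wx":0,"wy":0,"wz":0},{"tx":0.1,"ty":-0.2,"tz":13.5,"wx":0,"wy":0,"wz":0},{"tx":0.1,"ty":-0.2,"tz":13.7,"wx":0,"wy":0,"wz":0},{"tx":0.1,"ty":-0.2,"tz":13.7,"wx":0,"wy":0,"wz":0}]' 0 40 && python3 -m jog '[{"tx":0,"ty":0,"tz":0,"wx":0,"wy":0,"wz":0},{"tx":0,"ty":0,"tz":0,"wx":0,"wy":0,"wz":0},{"tx":0,"ty":0,"tz":0,"wx":0,"wy":0,"wz":0},{"tx":0,"ty":0,"tz":0,"wx":0,"wy":0,"wz":0},{"tx":0,"ty":0,"tz":0,"wx":0,"wy":0,"wz":0},{"tx":0,"ty":0,"tz":0,"wx":0,"wy":0,"wz":0},{"tx":0,"ty":0,"tz":0,"wx":0,"wy":0,"wz":0},{"tx":0,"ty":0,"tz":0,"wx":0,"wy":0,"wz":0},{"tx":0,"ty":0,"tz":0,"wx":0,"wy":0,"wz":0},{"tx":0,"ty":0,"tz":0,"wx":0,"wy":0,"wz":0}]' 255 40;  python3 t.py bb,.015 cb,.13
```

```text
time_s: 3.12
position: [0.4575, -0.314, 0.0141]
ee_rot: [[0.968, 0.251, -0.0], [0.251, -0.968, 0.0], [-0.0, -0.001, -1.0]]
wrist_force: [0.4, 0.9, -0.3]
grip_width: 0.0857
time_s: 3.95
position: [0.4586, -0.3144, 0.0155]
ee_rot: [[0.968, 0.252, 0.001], [0.252, -0.968, -0.001], [0.001, 0.002, -1.0]]
wrist_force: [-1.0, -0.0, 6.3]
grip_width: 0.037
3.95 [ 0.4586 -0.3144  0.0155] w 0.037 F [-1.  -0.   6.3]
bb .015 cm tool: [-0.14  0.08  0.05]
cb .13 cm tool: [ 27.18 -51.95 -11.5 ]
```

```bash
python3 -m jog '[{"tx":0,"ty":0,"tz":-0.5,"wx":0,"wy":0,"wz":0},{"tx":0,"ty":0,"tz":-1.5,"wx":0,"wy":0,"wz":0},{"tx":0,"ty":0,"tz":-3.5,"wx":0,"wy":0,"wz":0},{"tx":0,"ty":0,"tz":-6,"wx":0,"wy":0,"wz":0},{"tx":0,"ty":0,"tz":-8.5,"wx":0,"wy":0,"wz":0},{"tx":0,"ty":0,"tz":-10.5,"wx":0,"wy":0,"wz":0},{"tx":0,"ty":0,"tz":-11.5,"wx":0,"wy":0,"wz":0},{"tx":0,"ty":0,"tz":-12,"wx":0,"wy":0,"wz":0},{"tx":0,"ty":0,"tz":-12,"wx":0,"wy":0,"wz":0}]'; python3 t.py cb,.13
python3 - <<'E'
from h import *
im,d=read_camera("wrist"); cv2.imwrite("pics/w2.png",im[:,:,::-1])
E
```

```text
time_s: 4.7
position: [0.4581, -0.3139, 0.1352]
ee_rot: [[0.968, 0.252, 0.001], [0.252, -0.968, -0.001], [0.001, 0.001, -1.0]]
wrist_force: [0.3, 0.3, -0.7]
grip_width: 0.0375
4.7 [ 0.4581 -0.3139  0.1352] w 0.0375 F [ 0.3  0.3 -0.7]
cb .13 cm tool: [ 27.2  -51.91   0.48]
```

View pics/w2.png

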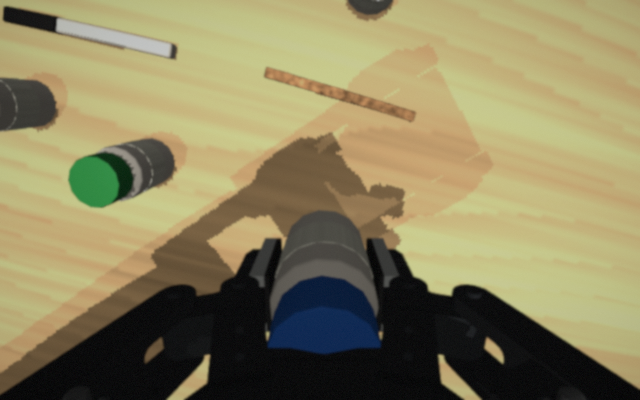

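The bottle is held upright: the blue cap is at (323,320), between the pads. Carrying it to the blue cup.

```bash
python3 -m jog '[{"tx":0.3,"ty":-0.5,"tz":0,"wx":0,"wy":0,"wz":0},{"tx":0.8,"ty":-1.6,"tz":0,"wx":0,"wy":0,"wz":0},{"tx":1.6,"ty":-3.1,"tz":0,"wx":0,"wy":0,"wz":0},{"tx":2.7,"ty":-5.2,"tz":0,"wx":0,"wy":0,"wz":0},{"tx":4.1,"ty":-7.8,"tz":0,"wx":0,"wy":0,"wz":0},{"tx":5.7,"ty":-10.9,"tz":0,"wx":0,"wy":0,"wz":0},{"tx":7.3,"ty":-14,"tz":0,"wx":0,"wy":0,"wz":0},{"tx":9,"ty":-17.1,"tz":0,"wx":0,"wy":0,"wz":0},{"tx":10.6,"ty":-20.2,"tz":0,"wx":0,"wy":0,"wz":0},{"tx":12.2,"ty":-23.4,"tz":0,"wx":0,"wy":0,"wz":0},{"tx":13.9,"ty":-26.5,"tz":0,"wx":0,"wy":0,"wz":0},{"tx":15.5,"ty":-29.6,"tz":0,"wx":0,"wy":0,"wz":0},{"tx":17.1,"ty":-32.7,"tz":0,"wx":0,"wy":0,"wz":0},{"tx":18.8,"ty":-35.8,"tz":0,"wx":0,"wy":0,"wz":0},{"tx":20.4,"ty":-38.9,"tz":0,"wx":0,"wy":0,"wz":0},{"tx":22,"ty":-42,"tz":0,"wx":0,"wy":0,"wz":0},{"tx":23.7,"ty":-45.2,"tz":0,"wx":0,"wy":0,"wz":0},{"tx":25.3,"ty":-48.3,"tz":0,"wx":0,"wy":0,"wz":0},{"tx":26.6,"ty":-50.8,"tz":0,"wx":0,"wy":0,"wz":0},{"tx":27.2,"ty":-51.9,"tz":0,"wx":0,"wy":0,"wz":0}]' && python3 -m jog '[{"tx":0,"ty":0,"tz":0,"wx":0,"wy":0,"wz":0},{"tx":0,"ty":0,"tz":0,"wx":0,"wy":0,"wz":0}]'; python3 t.py cb,.025
```

```text
time_s: 6.42
position: [0.5889, 0.2611, 0.1328]
ee_rot: [[0.967, 0.255, -0.002], [0.255, -0.967, 0.001], [-0.002, -0.001, -1.0]]
wrist_force: [0.2, 0.0, -0.8]
grip_width: 0.0369
time_s: 6.58
position: [0.5892, 0.2572, 0.133]
ee_rot: [[0.967, 0.253, -0.002], [0.253, -0.967, -0.001], [-0.002, 0.001, -1.0]]
wrist_force: [-0.5, -0.9, -0.6]
grip_width: 0.0368
6.58 [0.5892 0.2572 0.133 ] w 0.0368 F [-0.5 -0.9 -0.6]
cb .025 cm tool: [ 0.15  0.05 10.8 ]
```

```bash
python3 -m jog '[{"tx":0.1,"ty":0,"tz":1,"wx":0,"wy":0,"wz":0},{"tx":0.1,"ty":0,"tz":3,"wx":0,"wy":0,"wz":0},{"tx":0.1,"ty":0,"tz":5.5,"wx":0,"wy":0,"wz":0},{"tx":0.1,"ty":0,"tz":7.5,"wx":0,"wy":0,"wz":0},{"tx":0.1,"ty":0,"tz":9,"wx":0,"wy":0,"wz":0},{"tx":0.1,"ty":0,"tz":9.8,"wx":0,"wy":0,"wz":0},{"tx":0.1,"ty":0,"tz":10.2,"wx":0,"wy":0,"wz":0},{"tx":0.1,"ty":0,"tz":10.5,"wx":0,"wy":0,"wz":0},{"tx":0.1,"ty":0,"tz":10.6,"wx":0,"wy":0,"wz":0},{"tx":0.1,"ty":0,"tz":10.6,"wx":0,"wy":0,"wz":0}]'; python3 -m jog '[{"tx":0,"ty":0,"tz":0.1,"wx":0,"wy":0,"wz":0},{"tx":0,"ty":0,"tz":0.1,"wx":0,"wy":0,"wz":0}]'; python3 t.py cb,.025
```

```text
time_s: 7.42
position: [0.592, 0.2575, 0.0293]
ee_rot: [[0.968, 0.252, 0.002], [0.252, -0.968, 0.001], [0.002, -0.0, -1.0]]
wrist_force: [0.3, 0.6, -0.7]
grip_width: 0.0368
time_s: 7.58
position: [0.5918, 0.2576, 0.0282]
ee_rot: [[0.968, 0.252, 0.002], [0.252, -0.968, 0.0], [0.002, -0.0, -1.0]]
wrist_force: [1.0, 0.9, -0.7]
grip_width: 0.0368
7.58 [0.5918 0.2576 0.0282] w 0.0368 F [ 1.   0.9 -0.7]
cb .025 cm tool: [-0.15  0.02  0.32]
```

```bash
python3 -m jog '[{"tx":0,"ty":0,"tz":0.1,"wx":0,"wy":0,"wz":0},{"tx":0,"ty":0,"tz":0.2,"wx":0,"wy":0,"wz":0},{"tx":0,"ty":0,"tz":0.2,"wx":0,"wy":0,"wz":0}]'; python3 -m jog '[{"tx":0,"ty":0,"tz":0.1,"wx":0,"wy":0,"wz":0},{"tx":0,"ty":0,"tz":0.1,"wx":0,"wy":0,"wz":0},{"tx":0,"ty":0,"tz":0.1,"wx":0,"wy":0,"wz":0}]'
```

```text
time_s: 7.83
position: [0.5915, 0.2575, 0.0256]
ee_rot: [[0.968, 0.252, 0.001], [0.252, -0.968, 0.0], [0.001, -0.0, -1.0]]
wrist_force: [-0.1, 0.3, 0.2]
grip_width: 0.0373
time_s: 8.08
position: [0.5915, 0.2575, 0.0256]
ee_rot: [[0.968, 0.252, 0.0], [0.252, -0.968, 0.0], [0.0, -0.0, -1.0]]
wrist_force: [-1.6, -1.2, 5.2]
grip_width: 0.0372
```

Contact is at 5 N. Next: partly open, rise straight up, fully open, and move to the next bottle.

```bash
python3 -m jog '[{"tx":0,"ty":0,"tz":0,"wx":0,"wy":0,"wz":0},{"tx":0,"ty":0,"tz":0,"wx":0,"wy":0,"wz":0},{"tx":0,"ty":0,"tz":0,"wx":0,"wy":0,"wz":0},{"tx":0,"ty":0,"tz":0,"wx":0,"wy":0,"wz":0},{"tx":0,"ty":0,"tz":0,"wx":0,"wy":0,"wz":0},{"tx":0,"ty":0,"tz":-1,"wx":0,"wy":0,"wz":0},{"tx":0,"ty":0,"tz":-3,"wx":0,"wy":0,"wz":0},{"tx":0,"ty":0,"tz":-6,"wx":0,"wy":0,"wz":0},{"tx":0,"ty":0,"tz":-9,"wx":0,"wy":0,"wz":0},{"tx":0,"ty":0,"tz":-11.5,"wx":0,"wy":0,"wz":0},{"tx":0,"ty":0,"tz":-12.5,"wx":0,"wy":0,"wz":0},{"tx":0,"ty":0,"tz":-12.5,"wx":0,"wy":0,"wz":0}]' 60; python3 t.py bg,.13
python3 - <<'E'
from h import *
im,d=read_camera("scene"); c=calibration("scene"); cv2.imwrite("pics/s2.png",im[100:320,120:460,::-1].repeat(2,0).repeat(2,1))
for r in outline_of("scene","bottle_blue")[:2]:
        m=r["pixels"]&(d>0); v,u=np.nonzero(m); W=world("scene",np.c_[u,v],d[m],c); T=W[W[:,2]>np.percentile(W[:,2],97)-.006]
        print(r["p"],r["xy"],np.round((T.max(0)+T.min(0))/2,4),np.round(np.ptp(T,0),3))
E
```

```text
time_s: 9.08
position: [0.5934, 0.258, 0.1539]
ee_rot: [[0.968, 0.252, 0.007], [0.252, -0.968, 0.002], [0.007, -0.0, -1.0]]
wrist_force: [0.2, -0.7, -0.3]
grip_width: 0.0653
9.08 [0.5934 0.258  0.1539] w 0.0653 F [ 0.2 -0.7 -0.3]
bg .13 cm tool: [-25.41  37.98   2.19]
0.79 [411.9, 168.7] [0.589  0.2553 0.0874] [0.03  0.032 0.007]
```

View pics/s2.png

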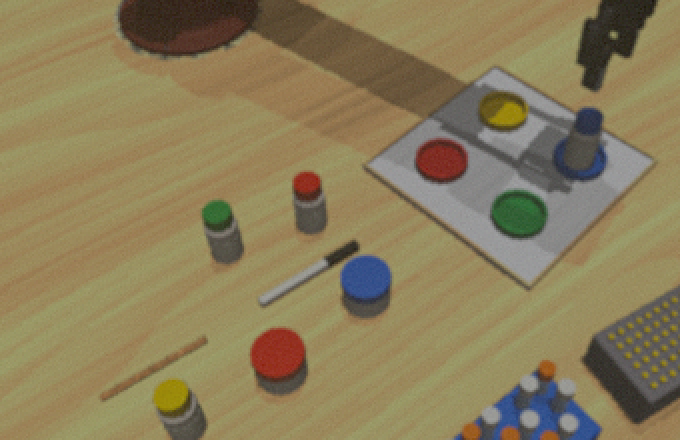

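Blue stands upright in the blue cup (crop pixel 582,150), its top at about 0.09 m. Green next.

```bash
python3 -m jog '[{"tx":-1,"ty":1.5,"tz":0,"wx":0,"wy":0,"wz":0},{"tx":-25.4,"ty":38,"tz":0,"wx":0,"wy":0,"wz":0},{"tx":-25.4,"ty":38,"tz":0,"wx":0,"wy":0,"wz":0},{"tx":-25.4,"ty":38,"tz":0,"wx":0,"wy":0,"wz":0},{"tx":-25.4,"ty":38,"tz":0,"wx":0,"wy":0,"wz":0},{"tx":-25.4,"ty":38,"tz":0,"wx":0,"wy":0,"wz":0},{"tx":-25.4,"ty":38,"tz":0,"wx":0,"wy":0,"wz":0},{"tx":-25.4,"ty":38,"tz":0,"wx":0,"wy":0,"wz":0},{"tx":-25.4,"ty":38,"tz":0,"wx":0,"wy":0,"wz":0},{"tx":-25.4,"ty":38,"tz":0,"wx":0,"wy":0,"wz":0},{"tx":-25.4,"ty":38,"tz":0,"wx":0,"wy":0,"wz":0},{"tx":-25.4,"ty":38,"tz":0,"wx":0,"wy":0,"wz":0},{"tx":-25.4,"ty":38,"tz":0,"wx":0,"wy":0,"wz":0},{"tx":-25.4,"ty":38,"tz":0,"wx":0,"wy":0,"wz":0},{"tx":-25.4,"ty":38,"tz":0,"wx":0,"wy":0,"wz":0},{"tx":-25.4,"ty":38,"tz":0,"wx":0,"wy":0,"wz":0}]' 0 40; python3 t.py bg,.015
```

```text
time_s: 10.52
position: [0.4409, -0.1731, 0.148]
ee_rot: [[0.967, 0.253, -0.002], [0.253, -0.967, 0.001], [-0.001, -0.002, -1.0]]
wrist_force: [-1.0, 0.2, -0.5]
grip_width: 0.0856
10.52 [ 0.4409 -0.1731  0.148 ] w 0.0856 F [-1.   0.2 -0.5]
bg .015 cm tool: [ 0.26  0.12 13.3 ]
```

```bash
python3 -m jog '[{"tx":0.2,"ty":0.1,"tz":3,"wx":0,"wy":0,"wz":0},{"tx":0.2,"ty":0.1,"tz":6,"wx":0,"wy":0,"wz":0},{"tx":0.2,"ty":0.1,"tz":9,"wx":0,"wy":0,"wz":0},{"tx":0.2,"ty":0.1,"tz":11,"wx":0,"wy":0,"wz":0},{"tx":0.2,"ty":0.1,"tz":12.5,"wx":0,"wy":0,"wz":0},{"tx":0.2,"ty":0.1,"tz":13.2,"wx":0,"wy":0,"wz":0},{"tx":0.2,"ty":0.1,"tz":13.3,"wx":0,"wy":0,"wz":0},{"tx":0.2,"ty":0.1,"tz":13.3,"wx":0,"wy":0,"wz":0},{"tx":0.2,"ty":0.1,"tz":13.3,"wx":0,"wy":0,"wz":0}]' 0 40 && python3 -m jog '[{"tx":0,"ty":0,"tz":0,"wx":0,"wy":0,"wz":0},{"tx":0,"ty":0,"tz":0,"wx":0,"wy":0,"wz":0},{"tx":0,"ty":0,"tz":0,"wx":0,"wy":0,"wz":0},{"tx":0,"ty":0,"tz":0,"wx":0,"wy":0,"wz":0},{"tx":0,"ty":0,"tz":0,"wx":0,"wy":0,"wz":0},{"tx":0,"ty":0,"tz":0,"wx":0,"wy":0,"wz":0},{"tx":0,"ty":0,"tz":0,"wx":0,"wy":0,"wz":0},{"tx":0,"ty":0,"tz":0,"wx":0,"wy":0,"wz":0},{"tx":0,"ty":0,"tz":0,"wx":0,"wy":0,"wz":0},{"tx":0,"ty":0,"tz":0,"wx":0,"wy":0,"wz":0}]' 255 40;  python3 t.py bg,.015
python3 -m jog '[{"tx":0,"ty":0,"tz":-0.5,"wx":0,"wy":0,"wz":0},{"tx":0,"ty":0,"tz":-1.5,"wx":0,"wy":0,"wz":0},{"tx":0,"ty":0,"tz":-3.5,"wx":0,"wy":0,"wz":0},{"tx":0,"ty":0,"tz":-6,"wx":0,"wy":0,"wz":0},{"tx":0,"ty":0,"tz":-8.5,"wx":0,"wy":0,"wz":0},{"tx":0,"ty":0,"tz":-10.5,"wx":0,"wy":0,"wz":0},{"tx":0,"ty":0,"tz":-11.5,"wx":0,"wy":0,"wz":0},{"tx":0,"ty":0,"tz":-12,"wx":0,"wy":0,"wz":0},{"tx":0,"ty":0,"tz":-12,"wx":0,"wy":0,"wz":0}]'; python3 t.py cg,.13
```

```text
time_s: 11.27
position: [0.4445, -0.175, 0.0175]
ee_rot: [[0.967, 0.253, 0.002], [0.253, -0.967, -0.001], [0.002, 0.001, -1.0]]
wrist_force: [-0.6, 0.1, -0.1]
grip_width: 0.0854
time_s: 12.1
position: [0.4439, -0.1752, 0.0171]
ee_rot: [[0.968, 0.252, 0.001], [0.252, -0.968, -0.0], [0.001, 0.001, -1.0]]
wrist_force: [-1.0, 0.1, 5.4]
grip_width: 0.0371
12.1 [ 0.4439 -0.1752  0.0171] w 0.0371 F [-1.   0.1  5.4]
bg .015 cm tool: [-0.   -0.17  0.21]
time_s: 12.85
position: [0.4438, -0.1751, 0.1372]
ee_rot: [[0.968, 0.252, 0.002], [0.252, -0.968, -0.001], [0.001, 0.001, -1.0]]
wrist_force: [-0.4, -0.1, -0.5]
grip_width: 0.0371
12.85 [ 0.4438 -0.1751  0.1372] w 0.0371 F [-0.4 -0.1 -0.5]
cg .13 cm tool: [ 24.14 -25.76   0.72]
```

```bash
python3 -m jog '[{"tx":0.5,"ty":-0.5,"tz":0,"wx":0,"wy":0,"wz":0},{"tx":1.4,"ty":-1.5,"tz":0,"wx":0,"wy":0,"wz":0},{"tx":2.9,"ty":-3.1,"tz":0,"wx":0,"wy":0,"wz":0},{"tx":4.8,"ty":-5.2,"tz":0,"wx":0,"wy":0,"wz":0},{"tx":7,"ty":-7.5,"tz":0,"wx":0,"wy":0,"wz":0},{"tx":9.2,"ty":-9.8,"tz":0,"wx":0,"wy":0,"wz":0},{"tx":11.3,"ty":-12.1,"tz":0,"wx":0,"wy":0,"wz":0},{"tx":13.5,"ty":-14.4,"tz":0,"wx":0,"wy":0,"wz":0},{"tx":15.7,"ty":-16.8,"tz":0,"wx":0,"wy":0,"wz":0},{"tx":17.8,"ty":-19.1,"tz":0,"wx":0,"wy":0,"wz":0},{"tx":20,"ty":-21.4,"tz":0,"wx":0,"wy":0,"wz":0},{"tx":21.9,"ty":-23.5,"tz":0,"wx":0,"wy":0,"wz":0},{"tx":23.4,"ty":-25,"tz":0,"wx":0,"wy":0,"wz":0},{"tx":24.1,"ty":-25.8,"tz":0,"wx":0,"wy":0,"wz":0},{"tx":24.1,"ty":-25.8,"tz":0,"wx":0,"wy":0,"wz":0},{"tx":24.1,"ty":-25.8,"tz":0,"wx":0,"wy":0,"wz":0}]'; python3 t.py cg,.028
```

```text
time_s: 14.18
position: [0.6106, 0.1355, 0.1347]
ee_rot: [[0.968, 0.253, -0.003], [0.253, -0.968, -0.001], [-0.003, 0.0, -1.0]]
wrist_force: [0.1, 0.0, -1.5]
grip_width: 0.0369
14.18 [0.6106 0.1355 0.1347] w 0.0369 F [ 0.1  0.  -1.5]
cg .028 cm tool: [ 0.21  0.09 10.67]
```

```bash
python3 -m jog '[{"tx":0.1,"ty":0,"tz":1,"wx":0,"wy":0,"wz":0},{"tx":0.1,"ty":0,"tz":3,"wx":0,"wy":0,"wz":0},{"tx":0.1,"ty":0,"tz":5.5,"wx":0,"wy":0,"wz":0},{"tx":0.1,"ty":0,"tz":7.5,"wx":0,"wy":0,"wz":0},{"tx":0.1,"ty":0,"tz":9,"wx":0,"wy":0,"wz":0},{"tx":0.1,"ty":0,"tz":9.8,"wx":0,"wy":0,"wz":0},{"tx":0.1,"ty":0,"tz":10.2,"wx":0,"wy":0,"wz":0},{"tx":0.1,"ty":0,"tz":10.5,"wx":0,"wy":0,"wz":0},{"tx":0.1,"ty":0,"tz":10.6,"wx":0,"wy":0,"wz":0},{"tx":0.1,"ty":0,"tz":10.6,"wx":0,"wy":0,"wz":0},{"tx":0.1,"ty":0,"tz":10.6,"wx":0,"wy":0,"wz":0}]'; python3 -m jog '[{"tx":0,"ty":0,"tz":0.1,"wx":0,"wy":0,"wz":0},{"tx":0,"ty":0,"tz":0.1,"wx":0,"wy":0,"wz":0},{"tx":0,"ty":0,"tz":0.1,"wx":0,"wy":0,"wz":0}]'; python3 t.py cg,.027
```

```text
time_s: 15.1
position: [0.6135, 0.1359, 0.0316]
ee_rot: [[0.968, 0.252, 0.002], [0.252, -0.968, 0.0], [0.002, 0.0, -1.0]]
wrist_force: [0.1, 0.0, -0.2]
grip_width: 0.0368
time_s: 15.35
position: [0.6127, 0.1359, 0.0297]
ee_rot: [[0.968, 0.252, 0.001], [0.252, -0.968, 0.0], [0.001, 0.0, -1.0]]
wrist_force: [-1.0, 0.1, -1.0]
grip_width: 0.0373
15.35 [0.6127 0.1359 0.0297] w 0.0373 F [-1.   0.1 -1. ]
cg .027 cm tool: [-0.05  0.08  0.27]
```

```bash
python3 -m jog '[{"tx":0,"ty":0,"tz":0.1,"wx":0,"wy":0,"wz":0},{"tx":0,"ty":0,"tz":0.2,"wx":0,"wy":0,"wz":0},{"tx":0,"ty":0,"tz":0.2,"wx":0,"wy":0,"wz":0},{"tx":0,"ty":0,"tz":0.2,"wx":0,"wy":0,"wz":0}]'; python3 -m jog '[{"tx":0,"ty":0,"tz":0.1,"wx":0,"wy":0,"wz":0},{"tx":0,"ty":0,"tz":0.1,"wx":0,"wy":0,"wz":0},{"tx":0,"ty":0,"tz":0.1,"wx":0,"wy":0,"wz":0}]'
```

```text
time_s: 15.68
position: [0.6125, 0.1358, 0.0272]
ee_rot: [[0.968, 0.252, -0.0], [0.252, -0.968, -0.0], [-0.0, -0.0, -1.0]]
wrist_force: [-0.6, 0.3, -0.3]
grip_width: 0.0369
time_s: 15.93
position: [0.6126, 0.1358, 0.0271]
ee_rot: [[0.968, 0.252, -0.0], [0.252, -0.968, -0.0], [-0.0, 0.0, -1.0]]
wrist_force: [-3.6, 0.1, 6.4]
grip_width: 0.0373
```

Contact, at the expected height. Release, rise, then go to red.

```bash
python3 -m jog '[{"tx":0,"ty":0,"tz":0,"wx":0,"wy":0,"wz":0},{"tx":0,"ty":0,"tz":0,"wx":0,"wy":0,"wz":0},{"tx":0,"ty":0,"tz":0,"wx":0,"wy":0,"wz":0},{"tx":0,"ty":0,"tz":0,"wx":0,"wy":0,"wz":0},{"tx":0,"ty":0,"tz":0,"wx":0,"wy":0,"wz":0},{"tx":0,"ty":0,"tz":-1,"wx":0,"wy":0,"wz":0},{"tx":0,"ty":0,"tz":-3,"wx":0,"wy":0,"wz":0},{"tx":0,"ty":0,"tz":-6,"wx":0,"wy":0,"wz":0},{"tx":0,"ty":0,"tz":-9,"wx":0,"wy":0,"wz":0},{"tx":0,"ty":0,"tz":-11.5,"wx":0,"wy":0,"wz":0},{"tx":0,"ty":0,"tz":-12.5,"wx":0,"wy":0,"wz":0},{"tx":0,"ty":0,"tz":-12.5,"wx":0,"wy":0,"wz":0}]' 60; python3 t.py br,.15
python3 - <<'E'
from h import *
im,d=read_camera("scene"); c=calibration("scene")
for n in ["bottle_green","bottle_blue","bottle_red"]:
  for r in outline_of("scene",n)[:1]:
        m=r["pixels"]&(d>0); v,u=np.nonzero(m); W=world("scene",np.c_[u,v],d[m],c); T=W[W[:,2]>np.percentile(W[:,2],97)-.006]
        print(n,r["p"],r["xy"],np.round((T.max(0)+T.min(0))/2,4),np.round(np.ptp(T,0),3))
E
```

```text
time_s: 16.93
position: [0.6149, 0.1361, 0.1559]
ee_rot: [[0.968, 0.252, 0.007], [0.252, -0.968, 0.001], [0.007, 0.001, -1.0]]
wrist_force: [0.3, -0.3, -0.2]
grip_width: 0.0654
16.93 [0.6149 0.1361 0.1559] w 0.0654 F [ 0.3 -0.3 -0.2]
br .15 cm tool: [-19.63  16.28   0.46]
bottle_green 0.88 [380.6, 197.5] [0.613  0.1337 0.087 ] [0.032 0.033 0.008]
bottle_blue 0.97 [411.8, 168.8] [0.5898 0.2546 0.0878] [0.03  0.031 0.007]
bottle_red 0.57 [276.9, 199.8] [ 0.4666 -0.0725  0.0771] [0.031 0.029 0.008]
```

```bash
python3 -m jog '[{"tx":-1,"ty":0.9,"tz":0,"wx":0,"wy":0,"wz":0},{"tx":-19.4,"ty":16.3,"tz":0,"wx":0,"wy":0,"wz":0},{"tx":-19.4,"ty":16.3,"tz":0,"wx":0,"wy":0,"wz":0},{"tx":-19.4,"ty":16.3,"tz":0,"wx":0,"wy":0,"wz":0},{"tx":-19.4,"ty":16.3,"tz":0,"wx":0,"wy":0,"wz":0},{"tx":-19.4,"ty":16.3,"tz":0,"wx":0,"wy":0,"wz":0},{"tx":-19.4,"ty":16.3,"tz":0,"wx":0,"wy":0,"wz":0},{"tx":-19.4,"ty":16.3,"tz":0,"wx":0,"wy":0,"wz":0},{"tx":-19.4,"ty":16.3,"tz":0,"wx":0,"wy":0,"wz":0},{"tx":-19.4,"ty":16.3,"tz":0,"wx":0,"wy":0,"wz":0},{"tx":-19.4,"ty":16.3,"tz":0,"wx":0,"wy":0,"wz":0},{"tx":-19.4,"ty":16.3,"tz":0,"wx":0,"wy":0,"wz":0}]' 0 40; python3 t.py br,.015
```

```text
time_s: 18.13
position: [0.4662, -0.07, 0.151]
ee_rot: [[0.967, 0.254, -0.001], [0.254, -0.967, 0.0], [-0.001, -0.001, -1.0]]
wrist_force: [0.1, -0.2, -0.1]
grip_width: 0.0854
18.13 [ 0.4662 -0.07    0.151 ] w 0.0854 F [ 0.1 -0.2 -0.1]
br .015 cm tool: [-0.04  0.1  13.6 ]
```

```bash
python3 -m jog '[{"tx":0,"ty":0.1,"tz":3,"wx":0,"wy":0,"wz":0},{"tx":0,"ty":0.1,"tz":6,"wx":0,"wy":0,"wz":0},{"tx":0,"ty":0.1,"tz":9,"wx":0,"wy":0,"wz":0},{"tx":0,"ty":0.1,"tz":11,"wx":0,"wy":0,"wz":0},{"tx":0,"ty":0.1,"tz":12.5,"wx":0,"wy":0,"wz":0},{"tx":0,"ty":0.1,"tz":13.3,"wx":0,"wy":0,"wz":0},{"tx":0,"ty":0.1,"tz":13.5,"wx":0,"wy":0,"wz":0},{"tx":0,"ty":0.1,"tz":13.5,"wx":0,"wy":0,"wz":0},{"tx":0,"ty":0.1,"tz":13.5,"wx":0,"wy":0,"wz":0}]' 0 40 && python3 -m jog '[{"tx":0,"ty":0,"tz":0,"wx":0,"wy":0,"wz":0},{"tx":0,"ty":0,"tz":0,"wx":0,"wy":0,"wz":0},{"tx":0,"ty":0,"tz":0,"wx":0,"wy":0,"wz":0},{"tx":0,"ty":0,"tz":0,"wx":0,"wy":0,"wz":0},{"tx":0,"ty":0,"tz":0,"wx":0,"wy":0,"wz":0},{"tx":0,"ty":0,"tz":0,"wx":0,"wy":0,"wz":0},{"tx":0,"ty":0,"tz":0,"wx":0,"wy":0,"wz":0},{"tx":0,"ty":0,"tz":0,"wx":0,"wy":0,"wz":0},{"tx":0,"ty":0,"tz":0,"wx":0,"wy":0,"wz":0},{"tx":0,"ty":0,"tz":0,"wx":0,"wy":0,"wz":0}]' 255 40;  python3 t.py br,.015
python3 -m jog '[{"tx":0,"ty":0,"tz":-0.5,"wx":0,"wy":0,"wz":0},{"tx":0,"ty":0,"tz":-1.5,"wx":0,"wy":0,"wz":0},{"tx":0,"ty":0,"tz":-3.5,"wx":0,"wy":0,"wz":0},{"tx":0,"ty":0,"tz":-6,"wx":0,"wy":0,"wz":0},{"tx":0,"ty":0,"tz":-8.5,"wx":0,"wy":0,"wz":0},{"tx":0,"ty":0,"tz":-10.5,"wx":0,"wy":0,"wz":0},{"tx":0,"ty":0,"tz":-11.5,"wx":0,"wy":0,"wz":0},{"tx":0,"ty":0,"tz":-12,"wx":0,"wy":0,"wz":0},{"tx":0,"ty":0,"tz":-12,"wx":0,"wy":0,"wz":0}]'; python3 t.py cr,.13
```

```text
time_s: 18.88
position: [0.4672, -0.0718, 0.0174]
ee_rot: [[0.968, 0.253, 0.002], [0.253, -0.968, -0.001], [0.002, 0.001, -1.0]]
wrist_force: [-1.5, -0.8, 0.2]
grip_width: 0.0856
time_s: 19.72
position: [0.4668, -0.072, 0.0171]
ee_rot: [[0.968, 0.252, 0.001], [0.252, -0.968, -0.0], [0.001, 0.001, -1.0]]
wrist_force: [-0.5, -0.1, 5.1]
grip_width: 0.0375
19.72 [ 0.4668 -0.072   0.0171] w 0.0375 F [-0.5 -0.1  5.1]
br .015 cm tool: [-0.05 -0.12  0.21]
time_s: 20.47
position: [0.4665, -0.0719, 0.1372]
ee_rot: [[0.968, 0.252, 0.002], [0.252, -0.968, -0.001], [0.001, 0.001, -1.0]]
wrist_force: [0.0, 0.1, -0.2]
grip_width: 0.0367
20.47 [ 0.4665 -0.0719  0.1372] w 0.0367 F [ 0.   0.1 -0.2]
cr .13 cm tool: [  6.93 -17.31   0.71]
```

```bash
python3 -m jog '[{"tx":0.2,"ty":-0.5,"tz":0,"wx":0,"wy":0,"wz":0},{"tx":0.7,"ty":-1.7,"tz":0,"wx":0,"wy":0,"wz":0},{"tx":1.5,"ty":-3.7,"tz":0,"wx":0,"wy":0,"wz":0},{"tx":2.5,"ty":-6.2,"tz":0,"wx":0,"wy":0,"wz":0},{"tx":3.5,"ty":-8.7,"tz":0,"wx":0,"wy":0,"wz":0},{"tx":4.5,"ty":-11.3,"tz":0,"wx":0,"wy":0,"wz":0},{"tx":5.5,"ty":-13.8,"tz":0,"wx":0,"wy":0,"wz":0},{"tx":6.3,"ty":-15.8,"tz":0,"wx":0,"wy":0,"wz":0},{"tx":6.8,"ty":-16.9,"tz":0,"wx":0,"wy":0,"wz":0},{"tx":6.9,"ty":-17.3,"tz":0,"wx":0,"wy":0,"wz":0},{"tx":6.9,"ty":-17.3,"tz":0,"wx":0,"wy":0,"wz":0},{"tx":6.9,"ty":-17.3,"tz":0,"wx":0,"wy":0,"wz":0}]'; python3 t.py cr,.028; python3 -m jog '[{"tx":0,"ty":0,"tz":1,"wx":0,"wy":0,"wz":0},{"tx":0,"ty":0,"tz":3,"wx":0,"wy":0,"wz":0},{"tx":0,"ty":0,"tz":5.5,"wx":0,"wy":0,"wz":0},{"tx":0,"ty":0,"tz":7.5,"wx":0,"wy":0,"wz":0},{"tx":0,"ty":0,"tz":9,"wx":0,"wy":0,"wz":0},{"tx":0,"ty":0,"tz":9.8,"wx":0,"wy":0,"wz":0},{"tx":0,"ty":0,"tz":10.2,"wx":0,"wy":0,"wz":0},{"tx":0,"ty":0,"tz":10.5,"wx":0,"wy":0,"wz":0},{"tx":0,"ty":0,"tz":10.7,"wx":0,"wy":0,"wz":0},{"tx":0,"ty":0,"tz":10.7,"wx":0,"wy":0,"wz":0},{"tx":0,"ty":0,"tz":10.7,"wx":0,"wy":0,"wz":0},{"tx":0,"ty":0,"tz":10.7,"wx":0,"wy":0,"wz":0}]'; python3 t.py cr,.027
```

```text
time_s: 21.47
position: [0.4888, 0.1124, 0.1355]
ee_rot: [[0.968, 0.252, -0.002], [0.252, -0.968, -0.001], [-0.002, 0.0, -1.0]]
wrist_force: [-0.6, -0.6, -0.3]
grip_width: 0.0371
21.47 [0.4888 0.1124 0.1355] w 0.0371 F [-0.6 -0.6 -0.3]
cr .028 cm tool: [ 0.14 -0.03 10.75]
time_s: 22.47
position: [0.49, 0.1131, 0.0302]
ee_rot: [[0.968, 0.252, 0.002], [0.252, -0.968, 0.0], [0.002, 0.0, -1.0]]
wrist_force: [-0.5, 0.4, -0.9]
grip_width: 0.0372
22.47 [0.49   0.1131 0.0302] w 0.0372 F [-0.5  0.4 -0.9]
cr .027 cm tool: [-0.    0.01  0.32]
```

```bash
python3 -m jog '[{"tx":0,"ty":0,"tz":0.1,"wx":0,"wy":0,"wz":0},{"tx":0,"ty":0,"tz":0.2,"wx":0,"wy":0,"wz":0},{"tx":0,"ty":0,"tz":0.3,"wx":0,"wy":0,"wz":0},{"tx":0,"ty":0,"tz":0.3,"wx":0,"wy":0,"wz":0},{"tx":0,"ty":0,"tz":0.3,"wx":0,"wy":0,"wz":0}]'
```

```text
time_s: 22.88
position: [0.4896, 0.1131, 0.0271]
ee_rot: [[0.968, 0.252, 0.0], [0.252, -0.968, 0.0], [0.0, 0.0, -1.0]]
wrist_force: [-2.7, -0.9, 5.2]
grip_width: 0.0369
```

Contact. Release, rise, and fly to yellow.

```bash
python3 -m jog '[{"tx":0,"ty":0,"tz":0,"wx":0,"wy":0,"wz":0},{"tx":0,"ty":0,"tz":0,"wx":0,"wy":0,"wz":0},{"tx":0,"ty":0,"tz":0,"wx":0,"wy":0,"wz":0},{"tx":0,"ty":0,"tz":0,"wx":0,"wy":0,"wz":0},{"tx":0,"ty":0,"tz":0,"wx":0,"wy":0,"wz":0},{"tx":0,"ty":0,"tz":-1,"wx":0,"wy":0,"wz":0},{"tx":0,"ty":0,"tz":-3,"wx":0,"wy":0,"wz":0},{"tx":0,"ty":0,"tz":-6,"wx":0,"wy":0,"wz":0},{"tx":0,"ty":0,"tz":-9,"wx":0,"wy":0,"wz":0},{"tx":0,"ty":0,"tz":-11.5,"wx":0,"wy":0,"wz":0},{"tx":0,"ty":0,"tz":-12.5,"wx":0,"wy":0,"wz":0},{"tx":0,"ty":0,"tz":-12.5,"wx":0,"wy":0,"wz":0}]' 60; python3 t.py by,.15
python3 - <<'E'
from h import *
im,d=read_camera("scene"); c=calibration("scene")
for n in ["bottle_green","bottle_blue","bottle_red","bottle_yellow"]:
  for r in outline_of("scene",n)[:1]:
        m=r["pixels"]&(d>0); v,u=np.nonzero(m); W=world("scene",np.c_[u,v],d[m],c); T=W[W[:,2]>np.percentile(W[:,2],97)-.006]
        print(n,r["p"],r["xy"],np.round((T.max(0)+T.min(0))/2,4),np.round(np.ptp(T,0),3))
E
```

```text
time_s: 23.88
position: [0.4915, 0.1132, 0.1553]
ee_rot: [[0.968, 0.252, 0.007], [0.252, -0.968, 0.001], [0.007, 0.001, -1.0]]
wrist_force: [0.5, -0.1, -0.2]
grip_width: 0.0655
23.88 [0.4915 0.1132 0.1553] w 0.0655 F [ 0.5 -0.1 -0.2]
by .15 cm tool: [ 0.88 43.81  0.59]
bottle_green 0.86 [380.5, 197.8] [0.6133 0.1316 0.0863] [0.033 0.03  0.007]
bottle_blue 0.62 [410.2, 170.9] [0.5906 0.2539 0.0878] [0.029 0.028 0.007]
bottle_red 0.56 [402.8, 183.2] [0.5912 0.253  0.0296] [0.069 0.063 0.024]
bottle_yellow 0.88 [209.7, 306.5] [ 0.6105 -0.3097  0.0774] [0.033 0.031 0.007]
```

```bash
python3 -m jog '[{"tx":0,"ty":2,"tz":0,"wx":0,"wy":0,"wz":0},{"tx":1,"ty":43.8,"tz":0,"wx":0,"wy":0,"wz":0},{"tx":1,"ty":43.8,"tz":0,"wx":0,"wy":0,"wz":0},{"tx":1,"ty":43.8,"tz":0,"wx":0,"wy":0,"wz":0},{"tx":1,"ty":43.8,"tz":0,"wx":0,"wy":0,"wz":0},{"tx":1,"ty":43.8,"tz":0,"wx":0,"wy":0,"wz":0},{"tx":1,"ty":43.8,"tz":0,"wx":0,"wy":0,"wz":0},{"tx":1,"ty":43.8,"tz":0,"wx":0,"wy":0,"wz":0},{"tx":1,"ty":43.8,"tz":0,"wx":0,"wy":0,"wz":0},{"tx":1,"ty":43.8,"tz":0,"wx":0,"wy":0,"wz":0},{"tx":1,"ty":43.8,"tz":0,"wx":0,"wy":0,"wz":0},{"tx":1,"ty":43.8,"tz":0,"wx":0,"wy":0,"wz":0},{"tx":1,"ty":43.8,"tz":0,"wx":0,"wy":0,"wz":0},{"tx":1,"ty":43.8,"tz":0,"wx":0,"wy":0,"wz":0},{"tx":1,"ty":43.8,"tz":0,"wx":0,"wy":0,"wz":0}]' 0 40; python3 t.py by,.015
python3 - <<'E'
from h import *
im,d=read_camera("scene"); c=calibration("scene"); cv2.imwrite("pics/s3.png",im[100:320,120:460,::-1].repeat(2,0).repeat(2,1))
for n in ["bottle_red"]:
  for r in outline_of("scene",n)[:2]:
        m=r["pixels"]&(d>0); v,u=np.nonzero(m); W=world("scene",np.c_[u,v],d[m],c); T=W[W[:,2]>np.percentile(W[:,2],97)-.006]
        print(n,r["p"],r["xy"],np.round((T.max(0)+T.min(0))/2,4),np.round(np.ptp(T,0),3))
E
```

```text
time_s: 25.38
position: [0.6088, -0.3068, 0.15]
ee_rot: [[0.967, 0.253, -0.002], [0.253, -0.967, 0.002], [-0.001, -0.002, -1.0]]
wrist_force: [-0.1, 0.5, -0.3]
grip_width: 0.0853
25.38 [ 0.6088 -0.3068  0.15  ] w 0.0853 F [-0.1  0.5 -0.3]
by .015 cm tool: [ 0.14  0.23 13.5 ]
bottle_red 0.56 [344.4, 170.2] [0.4903 0.111  0.0863] [0.032 0.032 0.007]
```

View pics/s3.png

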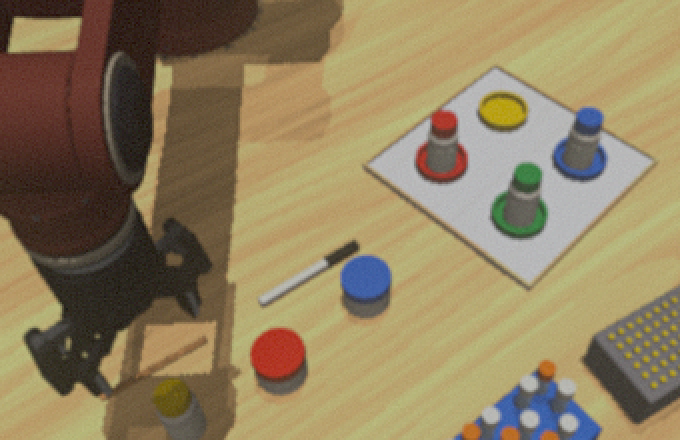

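Three bottles stand in their cups: red (443,145), green (522,195) and blue (583,140) in the crop. The gripper is above yellow. Grasping it now.

```bash
python3 -m jog '[{"tx":0.1,"ty":0.1,"tz":3,"wx":0,"wy":0,"wz":0},{"tx":0.1,"ty":0.1,"tz":6,"wx":0,"wy":0,"wz":0},{"tx":0.1,"ty":0.1,"tz":9,"wx":0,"wy":0,"wz":0},{"tx":0.1,"ty":0.1,"tz":11,"wx":0,"wy":0,"wz":0},{"tx":0.1,"ty":0.1,"tz":12.5,"wx":0,"wy":0,"wz":0},{"tx":0.1,"ty":0.1,"tz":13.3,"wx":0,"wy":0,"wz":0},{"tx":0.1,"ty":0.1,"tz":13.5,"wx":0,"wy":0,"wz":0},{"tx":0.1,"ty":0.1,"tz":13.5,"wx":0,"wy":0,"wz":0},{"tx":0.1,"ty":0.1,"tz":13.5,"wx":0,"wy":0,"wz":0}]' 0 40 && python3 -m jog '[{"tx":0,"ty":0,"tz":0,"wx":0,"wy":0,"wz":0},{"tx":0,"ty":0,"tz":0,"wx":0,"wy":0,"wz":0},{"tx":0,"ty":0,"tz":0,"wx":0,"wy":0,"wz":0},{"tx":0,"ty":0,"tz":0,"wx":0,"wy":0,"wz":0},{"tx":0,"ty":0,"tz":0,"wx":0,"wy":0,"wz":0},{"tx":0,"ty":0,"tz":0,"wx":0,"wy":0,"wz":0},{"tx":0,"ty":0,"tz":0,"wx":0,"wy":0,"wz":0},{"tx":0,"ty":0,"tz":0,"wx":0,"wy":0,"wz":0},{"tx":0,"ty":0,"tz":0,"wx":0,"wy":0,"wz":0},{"tx":0,"ty":0,"tz":0,"wx":0,"wy":0,"wz":0}]' 255 40;  python3 t.py by,.015
python3 -m jog '[{"tx":0,"ty":0,"tz":-0.5,"wx":0,"wy":0,"wz":0},{"tx":0,"ty":0,"tz":-1.5,"wx":0,"wy":0,"wz":0},{"tx":0,"ty":0,"tz":-3.5,"wx":0,"wy":0,"wz":0},{"tx":0,"ty":0,"tz":-6,"wx":0,"wy":0,"wz":0},{"tx":0,"ty":0,"tz":-8.5,"wx":0,"wy":0,"wz":0},{"tx":0,"ty":0,"tz":-10.5,"wx":0,"wy":0,"wz":0},{"tx":0,"ty":0,"tz":-12,"wx":0,"wy":0,"wz":0},{"tx":0,"ty":0,"tz":-13,"wx":0,"wy":0,"wz":0},{"tx":0,"ty":0,"tz":-13.5,"wx":0,"wy":0,"wz":0},{"tx":0,"ty":0,"tz":-13.5,"wx":0,"wy":0,"wz":0}]'; python3 t.py cy,.15
```

```text
time_s: 26.23
position: [0.6118, -0.3096, 0.0182]
ee_rot: [[0.968, 0.252, 0.002], [0.252, -0.968, -0.002], [0.002, 0.002, -1.0]]
wrist_force: [0.6, -0.3, 0.1]
grip_width: 0.0853
time_s: 27.07
position: [0.6111, -0.3094, 0.0172]
ee_rot: [[0.968, 0.252, 0.001], [0.252, -0.968, -0.001], [0.001, 0.001, -1.0]]
wrist_force: [0.1, 0.7, 5.8]
grip_width: 0.0369
27.07 [ 0.6111 -0.3094  0.0172] w 0.0369 F [0.1 0.7 5.8]
by .015 cm tool: [-0.04 -0.1   0.22]
time_s: 27.9
position: [0.6109, -0.3092, 0.1522]
ee_rot: [[0.968, 0.252, 0.001], [0.252, -0.968, -0.001], [0.001, 0.001, -1.0]]
wrist_force: [0.8, -0.2, -0.9]
grip_width: 0.0365
27.9 [ 0.6109 -0.3092  0.1522] w 0.0365 F [ 0.8 -0.2 -0.9]
cy .15 cm tool: [ -0.12 -56.43   0.17]
```

```bash
python3 -m jog '[{"tx":0,"ty":-0.5,"tz":0,"wx":0,"wy":0,"wz":0},{"tx":0,"ty":-1.6,"tz":0,"wx":0,"wy":0,"wz":0},{"tx":0,"ty":-3.4,"tz":0,"wx":0,"wy":0,"wz":0},{"tx":0,"ty":-6,"tz":0,"wx":0,"wy":0,"wz":0},{"tx":0,"ty":-9.2,"tz":0,"wx":0,"wy":0,"wz":0},{"tx":0,"ty":-12.7,"tz":0,"wx":0,"wy":0,"wz":0},{"tx":0,"ty":-16.2,"tz":0,"wx":0,"wy":0,"wz":0},{"tx":0,"ty":-19.7,"tz":0,"wx":0,"wy":0,"wz":0},{"tx":0,"ty":-23.2,"tz":0,"wx":0,"wy":0,"wz":0},{"tx":0,"ty":-26.7,"tz":0,"wx":0,"wy":0,"wz":0},{"tx":0,"ty":-30.2,"tz":0,"wx":0,"wy":0,"wz":0},{"tx":0,"ty":-33.7,"tz":0,"wx":0,"wy":0,"wz":0},{"tx":0,"ty":-37.2,"tz":0,"wx":0,"wy":0,"wz":0},{"tx":0,"ty":-40.7,"tz":0,"wx":0,"wy":0,"wz":0},{"tx":0,"ty":-44.2,"tz":0,"wx":0,"wy":0,"wz":0},{"tx":0,"ty":-47.7,"tz":0,"wx":0,"wy":0,"wz":0},{"tx":0,"ty":-51,"tz":0,"wx":0,"wy":0,"wz":0},{"tx":0,"ty":-53.8,"tz":0,"wx":0,"wy":0,"wz":0},{"tx":-0.1,"ty":-55.6,"tz":0,"wx":0,"wy":0,"wz":0},{"tx":-0.1,"ty":-56.4,"tz":0,"wx":0,"wy":0,"wz":0}]'; python3 -m jog '[{"tx":0,"ty":0,"tz":0,"wx":0,"wy":0,"wz":0},{"tx":0,"ty":0,"tz":0,"wx":0,"wy":0,"wz":0},{"tx":0,"ty":0,"tz":0,"wx":0,"wy":0,"wz":0},{"tx":0,"ty":0,"tz":0,"wx":0,"wy":0,"wz":0}]'; python3 t.py cy,.028
```

```text
time_s: 29.57
position: [0.4649, 0.2386, 0.1497]
ee_rot: [[0.967, 0.255, -0.003], [0.255, -0.967, -0.0], [-0.003, -0.001, -1.0]]
wrist_force: [-0.4, 1.0, 0.0]
grip_width: 0.0369
time_s: 29.9
position: [0.4677, 0.2354, 0.1511]
ee_rot: [[0.968, 0.251, -0.0], [0.251, -0.968, -0.0], [-0.0, 0.0, -1.0]]
wrist_force: [0.2, 0.4, -0.2]
grip_width: 0.0371
29.9 [0.4677 0.2354 0.1511] w 0.0371 F [ 0.2  0.4 -0.2]
cy .028 cm tool: [ 1.000e-02 -1.100e-01  1.231e+01]
```

```bash
python3 -m jog '[{"tx":0,"ty":-0.1,"tz":1,"wx":0,"wy":0,"wz":0},{"tx":0,"ty":-0.1,"tz":3,"wx":0,"wy":0,"wz":0},{"tx":0,"ty":-0.1,"tz":5.5,"wx":0,"wy":0,"wz":0},{"tx":0,"ty":-0.1,"tz":8,"wx":0,"wy":0,"wz":0},{"tx":0,"ty":-0.1,"tz":10,"wx":0,"wy":0,"wz":0},{"tx":0,"ty":-0.1,"tz":11.2,"wx":0,"wy":0,"wz":0},{"tx":0,"ty":-0.1,"tz":11.8,"wx":0,"wy":0,"wz":0},{"tx":0,"ty":-0.1,"tz":12.1,"wx":0,"wy":0,"wz":0},{"tx":0,"ty":-0.1,"tz":12.2,"wx":0,"wy":0,"wz":0},{"tx":0,"ty":-0.1,"tz":12.2,"wx":0,"wy":0,"wz":0},{"tx":0,"ty":-0.1,"tz":12.2,"wx":0,"wy":0,"wz":0},{"tx":0,"ty":-0.1,"tz":12.2,"wx":0,"wy":0,"wz":0}]'; python3 t.py cy,.027
```

```text
time_s: 30.9
position: [0.4682, 0.2378, 0.0306]
ee_rot: [[0.968, 0.252, 0.002], [0.252, -0.968, 0.001], [0.002, -0.0, -1.0]]
wrist_force: [0.5, 0.1, -1.0]
grip_width: 0.0367
30.9 [0.4682 0.2378 0.0306] w 0.0367 F [ 0.5  0.1 -1. ]
cy .027 cm tool: [-0.1   0.11  0.36]
```

```bash
python3 -m jog '[{"tx":0,"ty":0,"tz":0.1,"wx":0,"wy":0,"wz":0},{"tx":0,"ty":0,"tz":0.2,"wx":0,"wy":0,"wz":0},{"tx":0,"ty":0,"tz":0.3,"wx":0,"wy":0,"wz":0},{"tx":0,"ty":0,"tz":0.3,"wx":0,"wy":0,"wz":0},{"tx":0,"ty":0,"tz":0.3,"wx":0,"wy":0,"wz":0}]'
```

```text
time_s: 31.32
position: [0.4676, 0.2376, 0.0272]
ee_rot: [[0.968, 0.252, 0.0], [0.252, -0.968, 0.0], [0.0, -0.0, -1.0]]
wrist_force: [-2.4, -1.7, 5.7]
grip_width: 0.0371
```

```bash
python3 -m jog '[{"tx":0,"ty":0,"tz":0,"wx":0,"wy":0,"wz":0},{"tx":0,"ty":0,"tz":0,"wx":0,"wy":0,"wz":0},{"tx":0,"ty":0,"tz":0,"wx":0,"wy":0,"wz":0},{"tx":0,"ty":0,"tz":0,"wx":0,"wy":0,"wz":0},{"tx":0,"ty":0,"tz":0,"wx":0,"wy":0,"wz":0},{"tx":0,"ty":0,"tz":-1,"wx":0,"wy":0,"wz":0},{"tx":0,"ty":0,"tz":-3,"wx":0,"wy":0,"wz":0},{"tx":0,"ty":0,"tz":-6,"wx":0,"wy":0,"wz":0},{"tx":0,"ty":0,"tz":-9,"wx":0,"wy":0,"wz":0},{"tx":0,"ty":0,"tz":-12,"wx":0,"wy":0,"wz":0},{"tx":0,"ty":0,"tz":-15,"wx":0,"wy":0,"wz":0},{"tx":0,"ty":2,"tz":-17,"wx":0,"wy":0,"wz":0},{"tx":0,"ty":5,"tz":-18,"wx":0,"wy":0,"wz":0},{"tx":0,"ty":35,"tz":-18,"wx":0,"wy":0,"wz":0},{"tx":0,"ty":35,"tz":-18,"wx":0,"wy":0,"wz":0},{"tx":0,"ty":35,"tz":-18,"wx":0,"wy":0,"wz":0},{"tx":0,"ty":35,"tz":-18,"wx":0,"wy":0,"wz":0},{"tx":0,"ty":35,"tz":-18,"wx":0,"wy":0,"wz":0},{"tx":0,"ty":35,"tz":-18,"wx":0,"wy":0,"wz":0},{"tx":0,"ty":35,"tz":-18,"wx":0,"wy":0,"wz":0}]' 60; python3 -m jog '[{"tx":0,"ty":0,"tz":0,"wx":0,"wy":0,"wz":0},{"tx":0,"ty":10,"tz":0,"wx":0,"wy":0,"wz":0},{"tx":0,"ty":10,"tz":0,"wx":0,"wy":0,"wz":0},{"tx":0,"ty":10,"tz":0,"wx":0,"wy":0,"wz":0},{"tx":0,"ty":10,"tz":0,"wx":0,"wy":0,"wz":0},{"tx":0,"ty":10,"tz":0,"wx":0,"wy":0,"wz":0},{"tx":0,"ty":10,"tz":0,"wx":0,"wy":0,"wz":0}]'
python3 - <<'E'
from h import *
for cam in("scene","side"):
  im,d=read_camera(cam); c=calibration(cam)
  cv2.imwrite(f"pics/{cam}4.png",im[:,:,::-1])
  for n in ["bottle_green","bottle_blue","bottle_red","bottle_yellow","jar_red","jar_blue"]:
   for r in outline_of(cam,n)[:1]:
        m=r["pixels"]&(d>0); v,u=np.nonzero(m); W=world(cam,np.c_[u,v],d[m],c); T=W[W[:,2]>np.percentile(W[:,2],97)-.006]
        print(cam,n,round(r["p"],2),r["xy"],np.round((T.max(0)+T.min(0))/2,4),np.round(np.ptp(T,0),3))
E
```

```text
time_s: 32.98
position: [0.5535, -0.0953, 0.2073]
ee_rot: [[0.968, 0.252, 0.001], [0.252, -0.968, -0.0], [0.001, 0.001, -1.0]]
wrist_force: [0.6, 0.1, 0.6]
grip_width: 0.0653
time_s: 33.57
position: [0.5783, -0.1889, 0.2064]
ee_rot: [[0.968, 0.253, -0.0], [0.253, -0.968, 0.001], [-0.0, -0.001, -1.0]]
wrist_force: [0.4, 0.4, 0.5]
grip_width: 0.0653
scene bottle_green 0.97 [380.4, 198.2] [0.6129 0.1326 0.0867] [0.032 0.03  0.007]
scene bottle_blue 0.88 [411.4, 171.7] [0.5906 0.2545 0.0874] [0.03  0.031 0.006]
scene bottle_red 0.83 [342.9, 171.7] [0.4909 0.111  0.0861] [0.031 0.032 0.007]
scene bottle_yellow 0.65 [374.2, 145.6] [0.4675 0.2354 0.0879] [0.03  0.031 0.008]
scene jar_red 0.65 [259.0, 280.7] [ 0.6156 -0.2026  0.0456] [0.055 0.054 0.008]
scene jar_blue 0.77 [303.9, 242.7] [ 0.5948 -0.0794  0.0457] [0.056 0.054 0.008]
side bottle_green 0.98 [258.2, 239.0] [0.6109 0.1361 0.0878] [0.032 0.033 0.008]
side bottle_blue 0.78 [245.6, 284.0] [0.5881 0.258  0.0877] [0.032 0.034 0.009]
side bottle_red 0.68 [313.2, 244.3] [0.4885 0.1155 0.088 ] [0.03  0.031 0.008]
side bottle_yellow 0.59 [303.6, 294.0] [0.4665 0.239  0.0869] [0.032 0.033 0.007]
side jar_red 0.61 [313.1, 145.7] [ 0.6143 -0.1984  0.047 ] [0.053 0.054 0.007]
side jar_blue 0.96 [304.9, 180.8] [ 0.5936 -0.0755  0.0473] [0.056 0.059 0.008]
```

View pics/scene4.png

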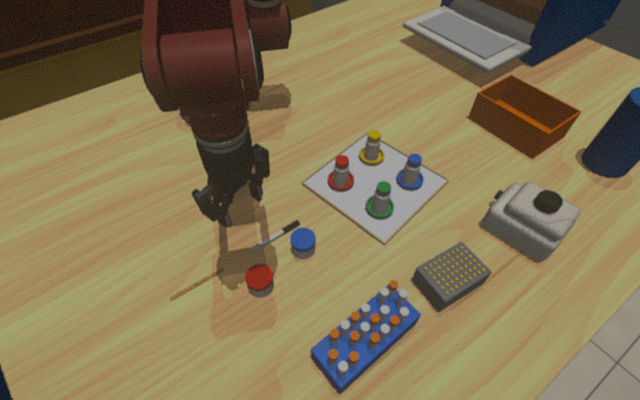

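View pics/side4.png

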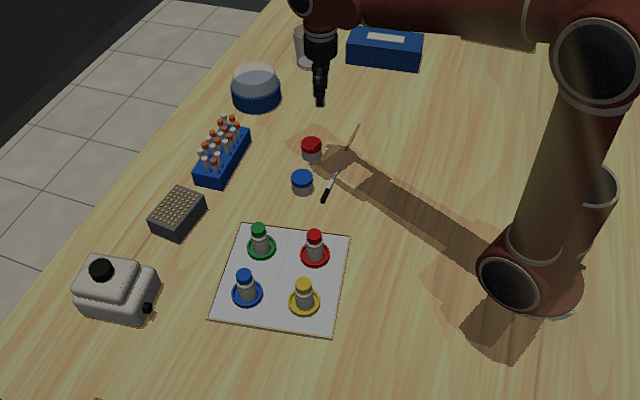

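Both views show each bottle upright in its matching cup (scene: red 342,172, yellow 374,147, green 381,198, blue 412,171). The jars haven't moved and the gripper is clear of everything. Handing in.

```bash
python3 -c "
from workcell import *
print(job_done())"
```

```text
the job is handed in; nothing more can be done
None
```

All four bottles (blue, green, red, yellow) are standing in the cups that match their caps. I handed the job in at about 34 s of the 104 s allowed. Each was gripped on the body at 40 N, carried upright, and lowered until the floor pushed back with 5–6 N before release.

**Last checks:** both cameras put every bottle axis within about 4 mm of its cup's measured centre (limit 14 mm). Cap tops read about 88–90 mm above the bench, as expected for a bottle on the cup floor. Both jars measured within about 1 mm of where they started, and the gripper was clear of everything.

**What failed or disagreed:**
- **Cameras:** the two differ by 2–4 mm, mostly in y, which is about the calibration error.
- **Red bottle:** one mid-job network reading for it landed on the blue cup. The next look put it in the red cup.
- **Refused moves:** two early jog calls were refused because the rows left out some keys. Nothing moved.

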